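# Put the clockwork timer in its holder and wind it up

## Robot

A 6-joint arm with a two-finger parallel gripper is mounted at the origin on a cart in front of the work surface, level with it; the furniture and walls round the work are solid. World frame = base frame: x ahead of the robot, y to its left, z up, the work surface at z = 0. Lengths are in m, angles in rad, forces in N, time in s.
With the tool pointing down it reaches from about 0.325 to 0.85 m from the base axis. Payload 4.4 kg.
Tool frame: the origin (TCP) lies on the centre line of the jaws, within the pads' length; the fingertips stand bot.tcp_to_tips ahead of it and the grasp point (between the pads) lies 5 mm behind it (bot.tcp_to_tips is the distance from the TCP to the fingertips, in m); y points along the fingers, z is the direction in which the jaws open and shut, and the axes are right-handed (so a half turn about y gives the same grasp; the last joint's range is limited). The gripper opens to 94 mm and grips with 3 to 60 N. Pads are 16 mm wide; open, the fingers measure 119 mm over their backs; the gripper's body (75 mm by 177 mm) begins 78 mm behind the grasp point.
Start: joints at [1.192, 0.207, 1.542, -0, 1.393, -0.15], TCP at [0.13, 0.56, 0.219] pointing down, gripper open.
Joint ranges: [-2.73, 2.73], [-0.86, 2.22], [0.23, 2.46], [-1.11, 4.25], [0.08, 2.63], [-2.82, 2.82]. Speed limits (rad/s): [2.79, 2.79, 3.14, 3.14, 3.14, 3.14].

## Interface

Orientations are given as [roll, pitch, yaw] about the fixed x, y, z axes, in that order (R = Rz(yaw) Ry(pitch) Rx(roll)).
In Python, from workcell import bot, optics gives the robot as it stands.
- The arm moves only by the tool send_rows, never from a script. Its argument "steps" is a list of rows, each a list of 7 numbers: the shift along the tool's x, y, z each as a share of 0.05 m, from -1 to 1, then the turn, a rotation vector about the tool's x, y, z each as a share of 0.08 rad, from -1 to 1, then the opening, from 0 (shut) to 1 (fully open). In form: [[tx, ty, tz, ax, ay, az, grip], ...]. A call has 1 to 20 rows; each row shifts and turns the pose as measured when the row begins, along the tool's axes as they then stand; what a row does not reach is not made up. A row lasts 1/10 s, in which the tool goes at most 50 mm and 8.59 degrees, less where a joint would pass 70% of its speed; a pose out of reach is approached as far as the arm can. A call with a number of a shift or a turn outside -1 to 1 is refused whole. A call with a gripper value outside its range is refused whole. The fingers move at their own pace and stop on an object; "grip_force" is the grip in N (left out, the last holds). Time passes only in rows, so rows that do not move let the fingers close. It gives the time, the measured TCP pose, the force and the opening at its end, in the units of the state.
- bot.read_state(): the state, without advancing time (a new reading comes with each control period).
- optics.grab_frame(name): name is "side" or "top" or "wrist"; returns a dict with "pixels" (384x512x3 uint8, red, green, blue), "K" (3x3 intrinsics, pixels), "R" (3x3) and "t" (3): a world point X has camera coordinates R X + t. Camera axes: x right, y down, z forward; pixel columns grow to the right and rows downward; lengths in m; the calibration is good to about 2 mm. A picture is of the moment at which its call begins. There is no depth.
- bot.hand_in(): hands the job in, once; it reports no verdict.
The state is a dict: "t": time; "joint_pos": joint angles; "dq": joint speeds; "joint_torque": joint torques, N m; "ee_pos": TCP position; "eef_rot": TCP orientation; "ft_force": force on the tool from outside, world axes, zero at the start; "ft_torque": the same for the moment, N m; "gripper_width": finger opening in m.
Only numpy, scipy, OpenCV 4.12 (cv2) and the standard library are available. Lean on these libraries where they do the work, as an engineer would, in place of code of your own. Each camera call takes 0.05 s, during which the arm holds its last target. There are 200 camera calls.

## Task

Put the white clockwork timer into its grey holder, upright and resting flat between the corner guides (either way round). Then wind it fully with the key on its top: turn the key clockwise, seen from above (it takes several part turns, letting go and taking it again), until its red wing is at the red mark and it goes no further. Leave the timer standing in the holder, and do not push away the tin, the garlic and the white mug, or tip the timer over.

Things in the scene. Friction and masses are not known exactly. Their poses are not given: they have to be found in the camera images.
- timer_center (a point): Centre of the body of the clockwork timer, a loose white block with a blue top, 60 mm deep (its x), 90 mm wide (its y), 66 mm high (its z, up), about 0.4 kg; this point is half-way up, 33 mm above its underside and below its flat top. A round dial, flat, is on its front (-x) face. It can be gripped across its 60 mm. The winding key stands on the middle of the top, 40 mm tall (so 106 mm above the underside).
- key_grip (a point): Point on the axis of the steel butterfly winding key, at a good height to grip: 28 mm above the timer's top, 12 mm below the top of the key. The wing is a flat upright plate 50 mm long, 10 mm thick and 30 mm high (from 10 to 40 mm above the timer's top) with its middle on the axis. The frame turns with the key: x points along the wing to its red end, y across the 10 mm thickness (grip across y), z up. The key belongs to the timer and does not come off.
- winding_key (a joint): Angle of the winding key, rad, 0 run down (red end to the timer's own +y) to 4.71 fully wound, at the stop, where the red end points to the red mark at the front (-x) edge of the timer's top. It grows clockwise seen from above. Starts between 0 and 0.6. Winding takes about 0.09 to 0.15 N m, rising with the spring; the key stays where it is let go, but turned back it loses its winding.
- holder: Grey holder fixed to the worktop, 84 mm (its x) by 114 mm (its y), origin at the centre of its underside, z up. The timer fits with its depth along the holder's x and its width along the holder's y, either way round. Four corner guides, 18 mm high above the worktop, leave an inside of 68 by 98 mm (4 mm play on each side); the middles of all sides are open, 62 mm wide on the long sides.
- holder_seat (a point): Centre of the holder's floor, 4 mm above the worktop; axes as the holder's. The timer's underside rests at this height.
- bean_tin: Bystander: food tin with a paper label, 75 mm across, 58 mm high, loose; origin at the centre of its underside.
- garlic: Bystander: garlic bulb, about 53 mm, loose; origin at its underside.
- white_mug: Bystander: plain white mug, 79 x 109 x 89 mm, loose; origin at its underside.

How it is judged:
On the way, in this order (a step that is already met when the one before it is completed fails the run):
1. the timer stands upright and flat in the holder, the key not yet wound (x of timer_center in the frame of holder_seat between -0.008 and 0.008 m and y of timer_center in the frame of holder_seat between -0.008 and 0.008 m and z of timer_center in the frame of holder_seat between 0.028 and 0.038 m and angle between timer_center's own z axis and vertical below 0.1 rad and angle between the x axis of timer_center and the x axis of holder_seat, either way round below 0.25 rad and value of joint winding_key below 1.2 rad), for 0.2 s.
2. the key is wound to the stop, the timer in the holder (x of timer_center in the frame of holder_seat between -0.008 and 0.008 m and y of timer_center in the frame of holder_seat between -0.008 and 0.008 m and z of timer_center in the frame of holder_seat between 0.028 and 0.038 m and angle between timer_center's own z axis and vertical below 0.1 rad and angle between the x axis of timer_center and the x axis of holder_seat, either way round below 0.25 rad and value of joint winding_key above 4.4 rad), for 0.2 s.
At the end, for the whole second after the job is handed in: The timer rests flat and upright in the holder (centre within 8 mm of the holder's centre in both directions, height within 5 mm, tilt under 0.1 rad, squared to the holder within 0.25 rad, either way round), and the key is at rest at 4.4 rad or more of its 4.71 (all of step 2 and velocity of joint winding_key between -0.1 and 0.1 rad/s); the robot touches nothing.
It fails at once if the tin is moved more than 30 mm (distance of bean_tin from where it was at the start of the episode above 0.03 m).
It fails at once if the garlic is moved more than 30 mm (distance of garlic from where it was at the start of the episode above 0.03 m).
It fails at once if the white mug is moved more than 30 mm (distance of white_mug from where it was at the start of the episode above 0.03 m).
It fails at once if the timer is tipped over (angle between timer_center's own z axis and vertical above 0.6 rad).
It also fails if it takes over 72 s, if anything falls off the work surface, if the arm or the gripper's body presses on something with over 40 N, if the wrist force passes 120 N, or if a joint passes its speed limit or range.

## Working session

There is one attempt and no reset: what is moved stays moved. The work goes in short steps, Python scripts to look and compute and a tool call to move; the robot and the scene stay as the last step left them, time stands still between calls to the robot, and variables do not carry over. Pictures are saved under pics/ and viewed, about 8 in all and at most 12, crops included, and the job is handed in when it is done.

Besides the shell and the picture viewer there is one more tool, called as name([rows], argument=value, ...), one row to a line, values as JSON. send_rows: Moves the arm, as the interface text tells. Shift numbers are shares of 0.05 m and turn numbers shares of 0.08 rad, none past 1 either way. Its arguments: {"type":"object","properties":{"steps":{"type":"array"},"grip_force":{"type":"number"}},"required":["steps"]}

```bash
mkdir -p pics; ls; python3 - <<'E'
from workcell import bot, optics
import cv2,numpy as np
s=bot.read_state(); print({k:np.round(v,3) for k,v in s.items()}, bot.tcp_to_tips)
ims=[]
for n in ["side","top"]:
    f=optics.grab_frame(n); cv2.imwrite(f"pics/{n}0.png",f["pixels"][:,:,::-1]); print(n,f["K"].tolist(),np.round(f["R"],4).tolist(),f["t"].tolist())
    np.savez(f"{n}.npz",K=f["K"],R=f["R"],t=f["t"])
E
```

```text
pics
{'t': np.float64(0.0), 'joint_pos': array([ 1.192,  0.207,  1.543, -0.   ,  1.393, -0.15 ]), 'dq': array([-0.002, -0.   ,  0.   , -0.   , -0.001,  0.001]), 'joint_torque': array([-0.0000e+00, -3.7088e+01, -2.8141e+01,  7.0000e-02,  3.7000e-02,
       -0.0000e+00]), 'ee_pos': array([0.13 , 0.559, 0.218]), 'eef_rot': array([-1.573,  0.   , -0.229]), 'ft_force': array([ 0.323, -0.219, -0.009]), 'ft_torque': array([0.038, 0.013, 0.032]), 'gripper_width': np.float64(0.093)} 0.014
side [[388.1765457541064, 0.0, 253.97714340923], [0.0, 388.1765457541064, 190.30574342851688], [0.0, 0.0, 1.0]] [[-0.9062, -0.4228, -0.0112], [-0.2707, 0.6001, -0.7528], [0.325, -0.6791, -0.6582]] [0.4999368282798761, 0.2125956733462821, 0.836051697416824]
top [[456.093035393609, 0.0, 251.38401683260903], [0.0, 456.093035393609, 185.23651565404714], [0.0, 0.0, 1.0]] [[0.0128, -0.9994, 0.0329], [-0.9941, -0.0163, -0.107], [0.1075, -0.0314, -0.9937]] [-0.018244137136706234, 0.5757066145113969, 1.1831094246163714]
```

View pics/top0.png

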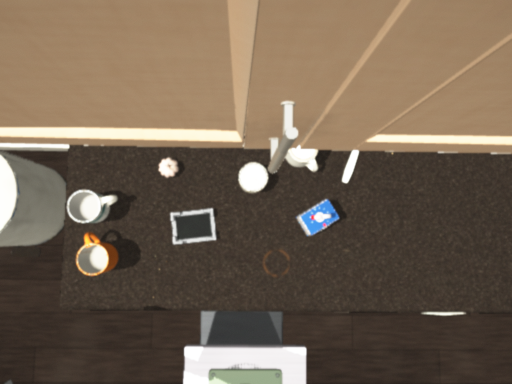

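View pics/side0.png

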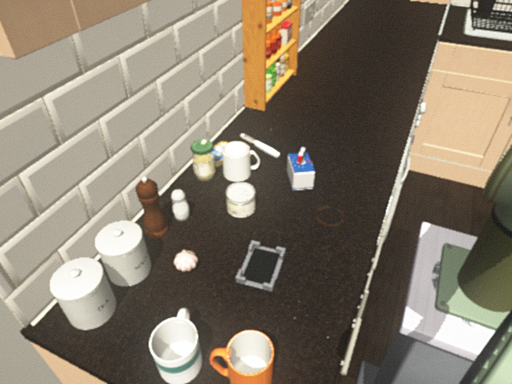

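The top view shows the holder at about (193,226), the timer at (319,217), the tin at (253,178), the garlic at (168,168) and the white mug at (300,157). The side view shows the holder at (262,264) and the timer at (301,170). Next I'll enlarge the timer and holder in both views.

```bash
python3 - <<'E'
import cv2,numpy as np
t=cv2.imread("pics/top0.png");s=cv2.imread("pics/side0.png")
def c(im,u,v,w,h,k): return cv2.resize(im[v:v+h,u:u+w],None,fx=k,fy=k,interpolation=cv2.INTER_CUBIC)
a=np.hstack([c(t,290,190,60,54,6),c(t,163,200,60,54,6)])
b=np.hstack([c(s,275,140,60,54,6),c(s,230,235,60,60*54//60,6)])
cv2.imwrite("pics/m1.png",np.vstack([a,b][:2])[:648])
m=np.vstack([a,b]); print(m.shape); cv2.imwrite("pics/m1.png",cv2.resize(m,(660,594)))
E
```

```text
(648, 720, 3)
```

View pics/m1.png

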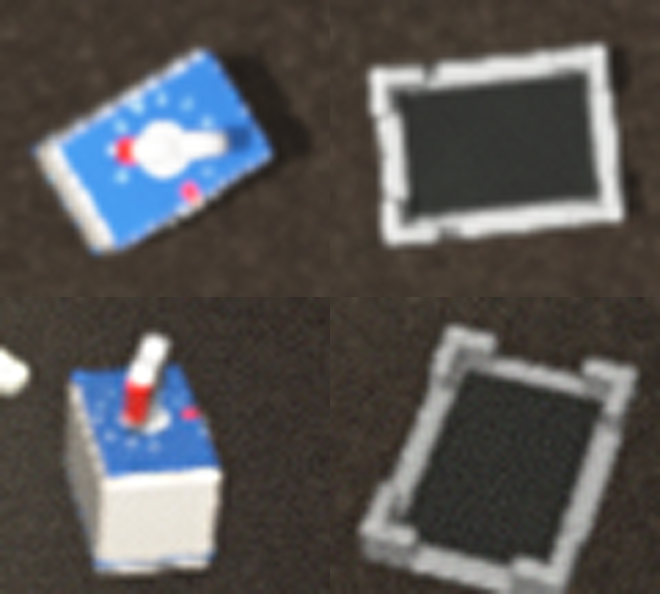

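```bash
cat > h.py <<'E'
import numpy as np,cv2
from scipy.optimize import least_squares
C={n:np.load(n+".npz") for n in ["side","top"]}
def proj(c,X):
    p=(c["R"]@np.asarray(X,float).T).T+c["t"]; q=(c["K"]@p.T).T; return q[:,:2]/q[:,2:]
def Rz(a): return np.array([[np.cos(a),-np.sin(a),0],[np.sin(a),np.cos(a),0],[0,0,1]])
def pts(p,L): return (Rz(p[3])@np.array(L).T).T+p[:3]
E
python3 - <<'E'
from h import *
T=[(-.03,.045,0),(-.03,-.045,0),(.03,.045,0),(.03,-.045,0),(-.03,.045,-.066),(.03,.045,-.066)]
ut=np.array([(115,248),(272,155),(55,147),(205,50)])/5.5+[290,190]
us=(np.array([(220,472),(178,368),(103,475),(72,372),(215,562),(98,570)])-[0,297])/5.5+[275,140]
def fit(L,it,ut,us,p0):
    f=lambda p:np.r_[(proj(C["top"],pts(p,L))[it]-ut).ravel(),(proj(C["side"],pts(p,L))-us).ravel()]
    r=least_squares(f,p0,loss="soft_l1"); print(np.round(r.x,4),np.round(f(r.x),1)); return r.x
p=fit(T,[0,1,2,3],ut,us,[.45,-.15,.066,.3])
H=[(.042,.057,0),(.042,-.057,0),(-.042,-.057,0),(-.042,.057,0)]
uh=(np.array([(370,70),(605,45),(622,218),(388,243)])-[330,0])/5.5+[163,200]
sh=(np.array([(365,520),(450,327),(637,370),(550,592)])-[330,297])/5.5+[230,235]
q=fit(H,[0,1,2,3],uh,sh,[.43,.15,.018,0])
# key red end
def tri(a,b):
    f=lambda X:np.r_[proj(C["top"],[X])[0]-a,proj(C["side"],[X])[0]-b]
    r=least_squares(f,[.45,-.15,.09]);print(np.round(r.x,4),np.round(r.fun,2))
tri(np.array([120,150])/5.5+[290,190],(np.array([133,400])-[0,297])/5.5+[275,140])
for n,u,z in [("tin",(253,178),.058),("garlic",(168,168),.03),("mug",(300,157),.05)]:
    c=C["top"]; d=c["R"].T@np.linalg.inv(c["K"])@np.r_[u,1]; o=-c["R"].T@c["t"]; print(n,np.round(o+d*(z-o[2])/d[2],3))
E
```

```text
[ 0.4923 -0.186   0.0621  0.5594] [-0.   1.2  0.7 -0.1 -1.4 -0.4  0.6 -0.8  0.7 -0.9  0.8 -1.2  0.2  0.5
 -0.5 -0.2 -0.6  1.2 -0.2  1.6]
[0.4661 0.1434 0.0111 0.1117] [ 0.3 -0.3  0.1  0.1 -0.1  0.  -0.4 -0.3 -1.1  1.9  0.2 -0.3 -0.   0.2
  1.9 -1.1]
[ 0.4911 -0.1615  0.0901] [-0.04 -0.14  0.16  0.01]
tin [ 0.592 -0.013  0.058]
garlic [0.619 0.213 0.03 ]
mug [ 0.651 -0.137  0.05 ]
```

```bash
cat >> h.py <<'E'
from scipy.spatial.transform import Rotation as Ro
def plan(p,yaw,n,g,state=None,show=True):
    from workcell import bot
    s=state or bot.read_state(); P=np.array(s["ee_pos"]);R=Ro.from_euler("xyz",s["eef_rot"])
    Rt=Ro.from_euler("xyz",[-np.pi/2,0,yaw]); w=(R.inv()*Rt).as_rotvec()/n; d=(np.array(p)-P)/n; out=[]
    for i in range(n):
        out.append(list(np.round(np.r_[R.inv().apply(d)/.05,w/.08],2))+[g]); R=R*Ro.from_rotvec(w)
    print("[" + ",".join("["+",".join(f"{x:g}" for x in r)+"]" for r in out)+"]")
E
python3 -c "
from h import *
plan([.492,-.186,.22],-1.012,20,1)"
```

```text
[[0.52,-0,-0.64,0,0.49,0,1],[0.55,-0,-0.62,0,0.49,0,1],[0.57,-0,-0.6,0,0.49,0,1],[0.59,-0,-0.58,0,0.49,0,1],[0.62,-0,-0.55,0,0.49,0,1],[0.64,-0,-0.53,0,0.49,0,1],[0.66,-0,-0.5,0,0.49,0,1],[0.68,-0,-0.48,0,0.49,0,1],[0.69,-0,-0.45,0,0.49,0,1],[0.71,-0,-0.42,0,0.49,0,1],[0.73,-0,-0.4,0,0.49,0,1],[0.74,-0,-0.37,0,0.49,0,1],[0.76,-0,-0.34,0,0.49,0,1],[0.77,-0,-0.31,0,0.49,0,1],[0.78,-0,-0.28,0,0.49,0,1],[0.79,-0,-0.25,0,0.49,0,1],[0.8,-0,-0.22,0,0.49,0,1],[0.81,-0,-0.18,0,0.49,0,1],[0.81,-0,-0.15,0,0.49,0,1],[0.82,-0,-0.12,0,0.49,0,1]]
```

send_rows([
  [0.52,0,-0.64,0,0.49,0,1],
  [0.55,0,-0.62,0,0.49,0,1],
  [0.57,0,-0.6,0,0.49,0,1],
  [0.59,0,-0.58,0,0.49,0,1],
  [0.62,0,-0.55,0,0.49,0,1],
  [0.64,0,-0.53,0,0.49,0,1],
  [0.66,0,-0.5,0,0.49,0,1],
  [0.68,0,-0.48,0,0.49,0,1],
  [0.69,0,-0.45,0,0.49,0,1],
  [0.71,0,-0.42,0,0.49,0,1],
  [0.73,0,-0.4,0,0.49,0,1],
  [0.74,0,-0.37,0,0.49,0,1],
  [0.76,0,-0.34,0,0.49,0,1],
  [0.77,0,-0.31,0,0.49,0,1],
  [0.78,0,-0.28,0,0.49,0,1],
  [0.79,0,-0.25,0,0.49,0,1],
  [0.8,0,-0.22,0,0.49,0,1],
  [0.81,0,-0.18,0,0.49,0,1],
  [0.81,0,-0.15,0,0.49,0,1],
  [0.82,0,-0.12,0,0.49,0,1],
])

```text
t: 2.1
ee_pos: [0.4879, -0.2171, 0.2126]
eef_rot: [-1.577, 0.0, -1.038]
ft_force: [0.1, 0.5, 0.8]
gripper_width: 0.0944
```

```bash
python3 -c "
from h import *
plan([.492,-.186,.22],-1.012,5,1)"
```

```text
[[-0.1,-0.03,0.08,0.01,-0.06,-0,1],[-0.1,-0.03,0.08,0.01,-0.06,-0,1],[-0.1,-0.03,0.08,0.01,-0.06,-0,1],[-0.1,-0.03,0.08,0.01,-0.06,-0,1],[-0.1,-0.03,0.08,0.01,-0.06,-0,1]]
```

send_rows([
  [-0.2,-0.06,0.16,0,-0.12,0,1],
  [-0.2,-0.06,0.16,0,-0.1,0,1],
  [-0.1,0,0.08,0,-0.1,0,1],
  [0,0,0,0,0,0,1],
])

```text
t: 2.5
ee_pos: [0.4921, -0.1866, 0.2161]
eef_rot: [-1.579, 0.004, -1.016]
ft_force: [0.6, 0.5, 0.2]
gripper_width: 0.0939
```

```bash
python3 - <<'E'
from h import *
from workcell import bot,optics
s=bot.read_state(); print(s["ee_pos"],s["eef_rot"],s["joint_pos"])
f=optics.grab_frame("wrist"); np.savez("wrist.npz",K=f["K"],R=f["R"],t=f["t"])
im=f["pixels"][:,:,::-1].copy(); cv2.imwrite("pics/w1.png",im)
L=[(a*.03,b*.045,0) for a,b in [(-1,1),(-1,-1),(1,-1),(1,1)]]
u=proj(f,pts([.4923,-.186,.066,.5594],L)); print(np.round(u,1).tolist())
E
```

```text
[ 0.49205546 -0.1865751   0.21605611] [-1.57927328  0.00372227 -1.01552923] [-0.52336483  0.11162445  1.65813537 -0.0058185   1.37912214 -1.07751844]
[[229.9, 141.7], [232.0, 217.1], [281.8, 217.0], [283.5, 141.5]]
```

View pics/w1.png

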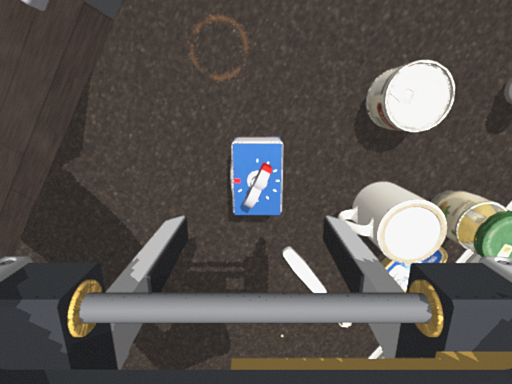

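The wrist view shows the timer's blue top spanning (233,143) to (283,216). My estimate projects to within about 1 px of that, and the red key end points up and to the right. I'll go down and grip now.

```bash
python3 -c "
from h import *
plan([.4925,-.186,.040],-1.0115,6,1)"
```

```text
[[0,0.59,0.01,0.02,-0.01,-0.01,1],[0,0.59,0.01,0.02,-0.01,-0.01,1],[-0,0.59,0.01,0.02,-0.01,-0.01,1],[-0,0.59,0,0.02,-0.01,-0.01,1],[-0,0.59,0,0.02,-0.01,-0.01,1],[-0,0.59,0,0.02,-0.01,-0.01,1]]
```

send_rows([
  [0,0.6,0.01,0.03,-0.01,-0.01,1],
  [0,0.6,0.01,0.02,-0.01,-0.01,1],
  [0,0.6,0.01,0.02,-0.01,-0.01,1],
  [0,0.6,0,0.02,-0.01,-0.01,1],
  [0,0.5,0,0.02,-0.01,-0.01,1],
  [0,0.2,0,0.02,0,0,1],
  [0,0,0,0,0,0,1],
])

```text
t: 3.25
ee_pos: [0.4947, -0.1819, 0.0614]
eef_rot: [-1.564, -0.011, -1.001]
ft_force: [-0.7, -0.5, 0.5]
gripper_width: 0.0939
```

```bash
python3 -c "
from h import *
plan([.4925,-.186,.040],-1.0115,1,1)"
```

```text
[[0.04,0.43,-0.08,-0.08,0.13,0.14,1]]
```

send_rows([
  [0.04,0.3,-0.08,-0.08,0.13,0.14,1],
  [0.02,0.15,-0.02,0,0,0,1],
  [0,0,0,0,0,0,1],
])

```text
t: 3.55
ee_pos: [0.4948, -0.1879, 0.0422]
eef_rot: [-1.568, -0.005, -1.01]
ft_force: [-0.2, 0.1, -0.1]
gripper_width: 0.0943
```

```bash
python3 -c "
from h import *
plan([.4925,-.186,.040],-1.0115,1,1)"
```

```text
[[-0.06,0.04,-0.02,-0.04,0.02,0.07,1]]
```

Close enough, so I'll apply that small correction and close.

send_rows([
  [-0.06,0.04,-0.02,-0.04,0.02,0.07,1],
  [0,0,0,0,0,0,1],
  [0,0,0,0,0,0,0],
  [0,0,0,0,0,0,0],
  [0,0,0,0,0,0,0],
  [0,0,0,0,0,0,0],
  [0,0,0,0,0,0,0],
  [0,0,0,0,0,0,0],
], grip_force=30)

```text
t: 4.35
ee_pos: [0.4947, -0.1871, 0.0443]
eef_rot: [-1.569, -0.006, -1.01]
ft_force: [0.7, -0.3, 0.6]
gripper_width: 0.0599
```

```bash
python3 -c "
from h import *
from workcell import bot
print(bot.read_state()['gripper_width'])
plan([.492,-.186,.12],-1.0115,3,0)"
```

```text
0.05985046269184394
[[-0.01,-0.51,-0.01,-0.01,0.01,0.02,0],[-0.01,-0.51,-0.01,-0.01,0.01,0.02,0],[-0.01,-0.5,-0.01,-0.01,0.01,0.02,0]]
```

send_rows([
  [0,-0.4,0,0,0,0,0],
  [0,-0.5,0,0,0,0,0],
  [0,-0.5,0,0,0,0,0],
  [0,-0.2,0,0,0,0,0],
])

```text
t: 4.75
ee_pos: [0.4885, -0.183, 0.119]
eef_rot: [-1.576, 0.01, -1.011]
ft_force: [0.8, -0.1, -4.3]
gripper_width: 0.0597
```

```bash
python3 -c "
from h import *
plan([.4663,.1413,.13],-1.459,12,0)"
```

```text
[[-0.48,-0.01,0.26,0.01,0.47,-0.01,0],[-0.49,-0.02,0.24,0.01,0.47,-0.01,0],[-0.5,-0.02,0.22,0.01,0.47,-0.01,0],[-0.5,-0.02,0.2,0.01,0.47,-0.01,0],[-0.51,-0.02,0.18,0.01,0.47,-0.01,0],[-0.52,-0.02,0.16,0.01,0.47,-0.01,0],[-0.52,-0.02,0.14,0.01,0.47,-0.01,0],[-0.53,-0.02,0.12,0.01,0.47,-0.01,0],[-0.53,-0.02,0.1,0.01,0.47,-0.01,0],[-0.54,-0.02,0.08,0.01,0.47,-0.01,0],[-0.54,-0.02,0.06,0.01,0.47,-0.01,0],[-0.54,-0.02,0.04,0.01,0.47,-0.01,0]]
```

send_rows([
  [-0.48,-0.02,0.26,0.01,0.47,-0.01,0],
  [-0.49,-0.02,0.24,0.01,0.47,-0.01,0],
  [-0.5,-0.02,0.22,0.01,0.47,-0.01,0],
  [-0.5,-0.02,0.2,0.01,0.47,-0.01,0],
  [-0.51,-0.02,0.18,0.01,0.47,-0.01,0],
  [-0.52,-0.02,0.16,0.01,0.47,-0.01,0],
  [-0.52,-0.02,0.14,0.01,0.47,-0.01,0],
  [-0.53,-0.02,0.12,0.01,0.47,-0.01,0],
  [-0.53,-0.02,0.1,0.01,0.47,-0.01,0],
  [-0.54,-0.02,0.08,0.01,0.47,-0.01,0],
  [-0.4,-0.02,0.06,0.01,0.4,-0.01,0],
  [-0.2,-0.02,0.04,0.01,0.3,-0.01,0],
  [0,0,0,0,0,0,0],
])

```text
t: 6.05
ee_pos: [0.4582, 0.1309, 0.1168]
eef_rot: [-1.594, 0.006, -1.465]
ft_force: [-0.1, -0.1, -4.5]
gripper_width: 0.0597
```

```bash
python3 -c "
from h import *
plan([.4663,.1413,.1],-1.459,2,0)"
```

```text
[[-0.09,0.17,0.1,0.14,-0.04,-0.04,0],[-0.09,0.17,0.09,0.14,-0.04,-0.04,0]]
```

send_rows([
  [-0.1,0.15,0.1,0.14,-0.04,-0.04,0],
  [-0.09,0.1,0.09,0.14,0.04,-0.04,0],
  [0,0,0,0,0,0,0],
])

```text
t: 6.35
ee_pos: [0.4651, 0.1408, 0.1007]
eef_rot: [-1.574, -0.001, -1.465]
ft_force: [0.1, 0.3, -4.5]
gripper_width: 0.0598
```

```bash
python3 - <<'E'
from h import *
from workcell import bot,optics
plan([.4663,.1413,.1],-1.459,1,0)
w=optics.grab_frame("wrist");s=optics.grab_frame("side")
def c(im,u,v,a,h,k): return cv2.resize(im[v:v+h,u:u+a,::-1],None,fx=k,fy=k,interpolation=cv2.INTER_CUBIC)
print(np.round(proj(s,[[.466,.143,.018]])),np.round(proj(w,[[.466,.143,.018]])))
m=np.hstack([c(w["pixels"],150,80,220,240,1.8),c(s["pixels"],195,180,130,140,3.1)[:432]])
cv2.imwrite("pics/m2.png",m);print(m.shape)
np.savez("w2.npz",K=w["K"],R=w["R"],t=w["t"])
E
```

```text
[[-0.01,0.01,0.02,0.04,-0.07,0.01,0]]
[[261. 260.]] [[256. 195.]]
(432, 799, 3)
```

View pics/m2.png

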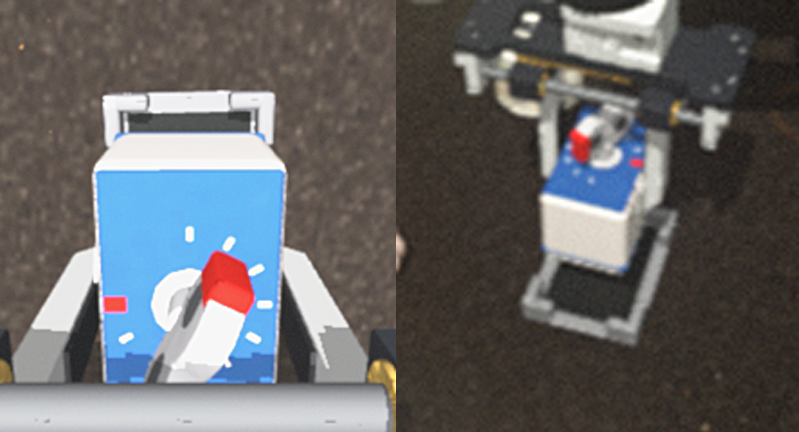

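The wrist crop shows the timer's near edges centred at u=190 and the holder's far guides at u=103 to 274, centred at 188. The yaw is aligned. I'll check the offset along the width numerically.

```bash
python3 - <<'E'
from h import *
from workcell import bot
w=np.load("w2.npz"); off=np.array([150,80])
H=pts([.4661,.1434,.018,.1117],[(.042,.057,0),(-.042,.057,0)])
print("holder pred",np.round((proj(w,H)-off)*1.8,1).tolist(),"seen ~(274,93),(103,95)")
s=bot.read_state(); R=Ro.from_euler("xyz",s["eef_rot"]); P=s["ee_pos"]
from scipy.optimize import least_squares
L=np.array([(-.03,.045,.033),(.03,.045,.033),(-.03,.045,-.033),(.03,.045,-.033)])
B=Ro.from_euler("x",90,degrees=True) # tool->upright: timer axes: x=tool z,y=-tool x,z=-tool y
M=np.array([[0,-1,0],[0,0,-1],[1,0,0]]).astype(float)
u=np.array([(95,170),(286,168),(117,134),(266,133)])/1.8+off
f=lambda d:(proj(w,P+R.apply((M@(L+[d[2],d[0],d[1]]).T).T))-u).ravel()
r=least_squares(f,[0,0,0]);print("timer offset y,z,x in own frame from TCP",np.round(r.x,4),np.round(r.fun,1))
c=P+R.apply(M@[r.x[2],r.x[0],r.x[1]]);print("timer centre",c,"tcp",P)
g=lambda q:((proj(w,pts([q[0],q[1],.018,q[2]],[(.042,.057,0),(-.042,.057,0)]))-off)*1.8-[(274,93),(103,95)]).ravel()
print("holder refit",np.round(least_squares(g,[.466,.143,.11]).x,4))
E
```

```text
holder pred [[278.0, 93.8], [104.6, 94.7]] seen ~(274,93),(103,95)
timer offset y,z,x in own frame from TCP [-0.0002 -0.0184  0.0007] [-1.3 -1.3  1.9 -0.1  2.3  0.7 -3.2  1.3]
timer centre [0.46593456 0.14028693 0.08301505] tcp [0.46526006 0.14040924 0.10138476]
holder refit [0.4651 0.1434 0.1177]
```

```bash
python3 -c "
from h import *
plan([.4655,.1424,.065],-1.456,2,0)"
```

```text
[[-0.02,0.36,0.01,0.02,-0.06,0.01,0],[-0.02,0.36,0.01,0.02,-0.06,0.01,0]]
```

send_rows([
  [-0.02,0.3,0.01,0.02,-0.06,0.01,0],
  [-0.02,0.25,0.01,0.02,-0.06,0.01,0],
  [0,0.1,0,0,0,0,0],
  [0,0,0,0,0,0,0],
])

```text
t: 6.85
ee_pos: [0.468, 0.1409, 0.0693]
eef_rot: [-1.567, -0.0, -1.457]
ft_force: [0.1, 0.1, -5.4]
gripper_width: 0.0599
```

```bash
python3 -c "
from h import *
plan([.4655,.1424,.049],-1.456,1,0)"
```

```text
[[-0.04,0.41,-0.05,-0.04,-0.02,0.01,0]]
```

send_rows([
  [-0.04,0.15,-0.05,-0.04,0,0.01,0],
  [0,0,0,0,0,0,0],
])

```text
t: 7.05
ee_pos: [0.4658, 0.1424, 0.0621]
eef_rot: [-1.57, 0.0, -1.458]
ft_force: [-0.2, -0.6, -4.7]
gripper_width: 0.06
```

```bash
python3 -c "
from h import *
plan([.4655,.1424,.049],-1.456,1,0)"
```

```text
[[-0,0.26,-0.01,-0.02,-0.03,-0.01,0]]
```

send_rows([
  [0,0.13,-0.01,-0.02,-0.02,0,0],
  [0,0.1,-0.01,0,0,0,0],
  [0,0.06,0,0,0,0,0],
  [0,0,0,0,0,0,0],
])

```text
t: 7.45
ee_pos: [0.4664, 0.1427, 0.0483]
eef_rot: [-1.568, 0.001, -1.456]
ft_force: [-1.6, -0.2, -3.2]
gripper_width: 0.0598
```

```bash
python3 -c "
from h import *
plan([.4655,.1424,.048],-1.456,1,0)"
```

```text
[[0,0,-0.02,-0.04,-0,-0.01,0]]
```

send_rows([
  [0,0.05,-0.02,0,0,0,0],
  [0,0.03,0,0,0,0,0],
])

```text
t: 7.65
ee_pos: [0.4665, 0.1427, 0.0482]
eef_rot: [-1.568, 0.0, -1.456]
ft_force: [-3.9, -1.2, 4.4]
gripper_width: 0.06
```

```bash
python3 - <<'E'
from h import *
from workcell import bot,optics
s=bot.read_state();print(s["ee_pos"],s["ft_force"])
s=optics.grab_frame("side");t=optics.grab_frame("top")
def c(im,u,v,a,h,k): return cv2.resize(im[v:v+h,u:u+a,::-1],None,fx=k,fy=k,interpolation=cv2.INTER_CUBIC)
m=np.hstack([c(s["pixels"],215,205,100,100,4),c(t["pixels"],150,180,100,100,4)])
cv2.imwrite("pics/m3.png",m)
E
```

```text
[0.46645408 0.14273449 0.04817092] [-3.9227251  -1.1543165   4.42237147]
```

View pics/m3.png

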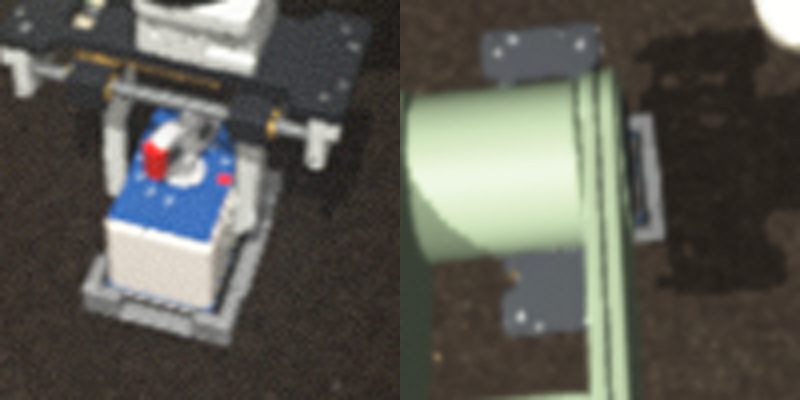

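The timer sits inside the guides. Contact came at TCP z=0.048, as expected for the holder floor, so I'll release and lift.

send_rows([
  [0,0,0,0,0,0,1],
  [0,0,0,0,0,0,1],
  [0,0,0,0,0,0,1],
  [0,0,0,0,0,0,1],
  [0,-0.3,0,0,0,0,1],
  [0,-0.6,0,0,0,0,1],
  [0,-0.6,0,0,0,0,1],
  [0,-0.6,0,0,0,0,1],
  [0,-0.6,0,0,0,0,1],
  [0,-0.5,0,0,0,0,1],
  [0,0,0,0,0,0,1],
  [0,0,0,0,0,0,1],
])

```text
t: 8.95
ee_pos: [0.468, 0.1427, 0.2148]
eef_rot: [-1.562, 0.0, -1.457]
ft_force: [-0.1, 0.8, 0.0]
gripper_width: 0.0939
```

```bash
python3 - <<'E'
from h import *
from workcell import bot,optics
s=bot.read_state();print(s["ee_pos"],s["eef_rot"],s["joint_pos"])
w=optics.grab_frame("wrist");np.savez("w3.npz",K=w["K"],R=w["R"],t=w["t"])
c=(proj(w,[[.466,.143,.07]])[0]).astype(int);print(c)
u,v=c-[65,65];im=w["pixels"][v:v+130,u:u+130,::-1]
print(u,v);cv2.imwrite("pics/w3.png",cv2.resize(im,(585,585),interpolation=cv2.INTER_CUBIC))
E
```

```text
[0.46802456 0.14273285 0.21479081] [-1.56202755e+00  4.62432750e-04 -1.45654654e+00] [1.18628047e-01 2.03303842e-02 1.75793753e+00 4.34129803e-04
 1.35455405e+00 4.28899890e-03]
[252 181]
187 116
```

View pics/w3.png

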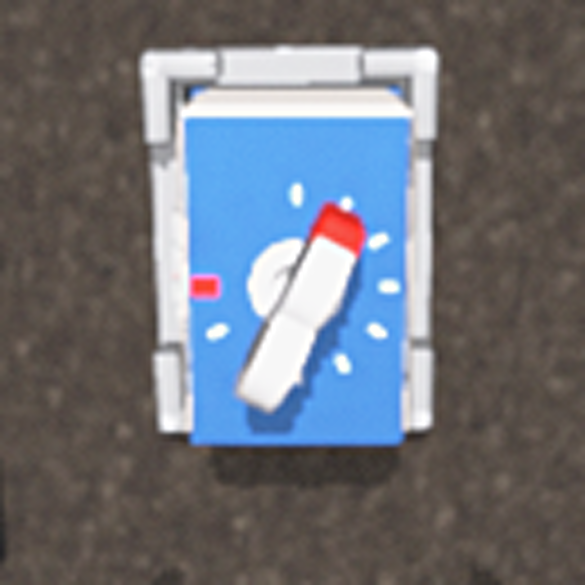

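```bash
python3 - <<'E'
from h import *
w=np.load("w3.npz"); off=np.array([187,116]); ro=lambda X:(proj(w,X)-off)*4.5
L=[(-.03,.045,0),(.03,.045,0),(.03,-.045,0),(-.03,-.045,0)]
u=np.array([(187,117),(412,118),(403,443),(190,443)])
r=least_squares(lambda q:(ro(pts([q[0],q[1],.07,q[2]],L))-u).ravel(),[.466,.143,.11]);print(np.round(r.x,4),np.round(r.fun,1))
x,y,a=r.x
K=[(.025,.005,0),(.025,-.005,0),(-.025,.005,0),(-.025,-.005,0)]
for th in (.4,.5,.6,.7): 
    print(th,np.round(ro(pts([x,y,.11,a+np.pi/2-th],K))).tolist(),np.round(ro(pts([x,y,.08,a+np.pi/2-th],K))).tolist())
H=pts([.4655,.1434,.018,.1117],[(s*.042,.057,0) for s in (-1,1)]); print(ro(H).round(),"seen (142,55),(438,50)")
print("axis top",ro([[x,y,.07],[x,y,.11]]).round())
E
```

```text
[0.4671 0.1446 0.1054] [-10.6  -9.5  10.2  -8.5   7.8  11.6  -7.2  10.4]
0.4 [[323.0, 219.0], [365.0, 237.0], [235.0, 419.0], [275.0, 435.0]] [[320.0, 197.0], [358.0, 213.0], [240.0, 379.0], [277.0, 394.0]]
0.5 [[334.0, 222.0], [374.0, 244.0], [226.0, 412.0], [264.0, 432.0]] [[330.0, 199.0], [366.0, 219.0], [232.0, 373.0], [267.0, 391.0]]
0.6 [[345.0, 227.0], [382.0, 252.0], [217.0, 405.0], [254.0, 429.0]] [[340.0, 203.0], [374.0, 226.0], [225.0, 366.0], [258.0, 388.0]]
0.7 [[355.0, 232.0], [390.0, 261.0], [210.0, 397.0], [244.0, 424.0]] [[350.0, 208.0], [381.0, 234.0], [218.0, 359.0], [249.0, 383.0]]
[[143.  51.]
 [441.  51.]] seen (142,55),(438,50)
axis top [[298. 288.]
 [298. 330.]]
```

```bash
python3 -c "
from h import *
plan([.467,.1443,.13],-1.88,6,1)"
```

```text
[[-0.01,0.28,-0.01,-0.02,0.88,-0,1],[-0.01,0.28,-0.01,-0.02,0.88,-0,1],[-0,0.28,-0.01,-0.02,0.88,-0,1],[-0,0.28,-0.01,-0.02,0.88,-0,1],[-0,0.28,-0.01,-0.02,0.88,-0,1],[-0,0.28,-0.01,-0.02,0.88,-0,1]]
```

send_rows([
  [-0.01,0.28,-0.01,-0.02,0.88,0,1],
  [-0.01,0.28,-0.01,-0.02,0.88,0,1],
  [0,0.28,-0.01,-0.02,0.88,0,1],
  [0,0.28,-0.01,-0.02,0.88,0,1],
  [0,0.28,-0.01,-0.02,0.88,0,1],
  [0,0.2,-0.01,-0.02,0.7,0,1],
  [0,0,0,0,0,0,1],
])

```text
t: 9.7
ee_pos: [0.4563, 0.1428, 0.1187]
eef_rot: [-1.593, -0.007, -1.881]
ft_force: [-0.0, -0.2, 1.1]
gripper_width: 0.0941
```

```bash
python3 -c "
from h import *
plan([.467,.1443,.093],-1.88,2,1)"
```

```text
[[-0.05,0.25,0.1,0.14,-0.01,0.04,1],[-0.05,0.26,0.1,0.14,-0.01,0.04,1]]
```

send_rows([
  [-0.05,0.2,0.1,0.14,-0.01,0.04,1],
  [-0.05,0.25,0.1,0.14,-0.01,0.04,1],
  [0,0,0,0,0,0,1],
])

```text
t: 10.0
ee_pos: [0.4646, 0.1442, 0.0924]
eef_rot: [-1.575, -0.003, -1.876]
ft_force: [-0.5, -0.1, -0.5]
gripper_width: 0.0938
```

```bash
python3 -c "
from h import *
plan([.467,.1443,.093],-1.88,1,1)"
```

```text
[[-0.02,-0.01,0.04,0.06,0.05,0.04,1]]
```

send_rows([
  [-0.02,-0.01,0.04,0.06,0.05,0.04,1],
  [0,0,0,0,0,0,0.3],
  [0,0,0,0,0,0,0],
  [0,0,0,0,0,0,0],
  [0,0,0,0,0,0,0],
  [0,0,0,0,0,0,0],
  [0,0,0,0,0,0,0],
  [0,0,0,0,0,0,0],
  [0,0,0,0,0,0,0],
], grip_force=40)

```text
t: 10.9
ee_pos: [0.4679, 0.1447, 0.0951]
eef_rot: [-1.568, 0.001, -1.878]
ft_force: [-0.2, 0.2, -1.1]
gripper_width: 0.0334
```

```bash
python3 - <<'E'
from workcell import bot
s=bot.read_state();print({k:s[k].round(3) for k in("ee_pos","eef_rot","ft_force","ft_torque","gripper_width","joint_pos")})
E
```

```text
Traceback (most recent call last):
AttributeError: 'float' object has no attribute 'round'
```

send_rows([
  [0,0,0,0,0,0,0],
  [0,0,0,0,0,0,0],
  [0,0,0,0,0,0,0],
  [0,0,0,0,0,0,0],
  [0,0,0,0,0,0,0],
])

```text
t: 11.4
ee_pos: [0.4663, 0.145, 0.0947]
eef_rot: [-1.572, 0.0, -1.878]
ft_force: [-1.5, -0.7, 1.4]
gripper_width: 0.0115
```

```bash
cat >> h.py <<'E'
def show():
    from workcell import bot
    s=bot.read_state();print({k:np.round(s[k],3).tolist() for k in("t","ee_pos","eef_rot","ft_force","ft_torque","gripper_width","joint_pos")})
E
python3 -c "
from h import *
show()"
```

```text
{'t': 11.4, 'ee_pos': [0.466, 0.145, 0.095], 'eef_rot': [-1.572, 0.0, -1.878], 'ft_force': [-1.492, -0.745, 1.416], 'ft_torque': [-0.04, 0.263, 0.087], 'gripper_width': 0.012, 'joint_pos': [0.124, 0.17, 1.868, 0.001, 1.105, 0.431]}
```

send_rows([
  [0,0,0,0,0,0,0],
  [0,0,0,0,0.6,0,0],
  [0,0,0,0,0.6,0,0],
  [0,0,0,0,0.6,0,0],
  [0,0,0,0,0.6,0,0],
])

```text
t: 11.9
ee_pos: [0.4663, 0.1452, 0.0945]
eef_rot: [-1.571, 0.001, -2.076]
ft_force: [-1.8, 0.3, 0.6]
gripper_width: 0.0112
```

```bash
python3 -c "
from h import *
show()
plan([.4665,.145,.094],-2.2,3,0)"
```

```text
{'t': 11.9, 'ee_pos': [0.466, 0.145, 0.094], 'eef_rot': [-1.571, 0.001, -2.076], 'ft_force': [-1.798, 0.269, 0.581], 'ft_torque': [0.048, 0.346, 0.098], 'gripper_width': 0.011, 'joint_pos': [0.124, 0.17, 1.868, 0.001, 1.104, 0.629]}
[[0,0,0,0,0.52,-0,0],[0,0,0,0,0.52,-0,0],[0,0,0,0,0.52,-0,0]]
```

send_rows([
  [0,0,0,0,0.7,0,0],
  [0,0,0,0,0.7,0,0],
  [0,0,0,0,0.7,0,0],
  [0,0,0,0,0.7,0,0],
  [0,0,0,0,0.7,0,0],
  [0,0,0,0,0.7,0,0],
  [0,0,0,0,0.7,0,0],
  [0,0,0,0,0.7,0,0],
  [0,0,0,0,0.7,0,0],
  [0,0,0,0,0.7,0,0],
  [0,0,0,0,0.7,0,0],
  [0,0,0,0,0.7,0,0],
  [0,0,0,0,0.7,0,0],
  [0,0,0,0,0.7,0,0],
])

```text
t: 13.3
ee_pos: [0.4656, 0.1459, 0.0945]
eef_rot: [-1.572, -0.001, -2.889]
ft_force: [-1.6, 1.6, 1.0]
gripper_width: 0.0114
```

```bash
python3 -c "
from h import *
show()
plan([.4665,.145,.094],-2.97,3,0)"
```

```text
{'t': 13.3, 'ee_pos': [0.466, 0.146, 0.094], 'eef_rot': [-1.572, -0.001, -2.889], 'ft_force': [-1.587, 1.617, 0.959], 'ft_torque': [0.071, 0.347, 0.089], 'gripper_width': 0.011, 'joint_pos': [0.125, 0.17, 1.868, 0.001, 1.105, 1.443]}
[[-0,0,0.01,0.01,0.34,0.01,0],[-0,0,0.01,0.01,0.34,0.01,0],[-0,0,0.01,0.01,0.34,0.01,0]]
```

send_rows([
  [0,0,0,0,0.7,0,0],
  [0,0,0,0,0.7,0,0],
  [0,0,0,0,0.7,0,0],
  [0,0,0,0,0.7,0,0],
  [0,0,0,0,0.7,0,0],
  [0,0,0,0,0.7,0,0],
  [0,0,0,0,0.7,0,0],
  [0,0,0,0,0.7,0,0],
  [0,0,0,0,0.7,0,0],
  [0,0,0,0,0.7,0,0],
  [0,0,0,0,0.7,0,0],
  [0,0,0,0,0.7,0,0],
  [0,0,0,0,0.7,0,0],
  [0,0,0,0,0.7,0,0],
  [0,0,0,0,0.7,0,0],
  [0,0,0,0,0.7,0,0],
  [0,0,0,0,0.7,0,0],
  [0,0,0,0,0.5,0,0],
  [0,0,0,0,0,0,0],
])

```text
t: 15.2
ee_pos: [0.4659, 0.1472, 0.0945]
eef_rot: [-1.571, -0.002, 2.367]
ft_force: [-1.7, 0.4, 1.1]
gripper_width: 0.0114
```

```bash
python3 -c "
from h import *
show()"
```

```text
{'t': 15.2, 'ee_pos': [0.466, 0.147, 0.094], 'eef_rot': [-1.571, -0.002, 2.367], 'ft_force': [-1.672, 0.423, 1.09], 'ft_torque': [0.108, 0.412, 0.078], 'gripper_width': 0.011, 'joint_pos': [0.127, 0.171, 1.867, 0.002, 1.105, 2.472]}
```

send_rows([
  [0,0,0,0,0,0,0.95],
  [0,0,0,0,0,0,0.95],
  [0,0,0,0,0,0,0.95],
  [0,0,0,0,0,0,0.95],
  [0,0,0,0,0,0,0.95],
  [0,0,0,0,0,0,0.95],
  [0,0,0,0,0,0,0.95],
  [0,0,0,0,0,0,0.95],
  [0,0,0,0,0,0,0.95],
  [0,0,0,0,-0.8,0,0.95],
  [0,0,0,0,-0.8,0,0.95],
  [0,0,0,0,-0.8,0,0.95],
  [0,0,0,0,-0.8,0,0.95],
  [0,0,0,0,-0.8,0,0.95],
])

```text
t: 16.6
ee_pos: [0.4675, 0.1468, 0.0947]
eef_rot: [-1.573, 0.002, 2.702]
ft_force: [0.5, -0.5, -0.7]
gripper_width: 0.0888
```

```bash
python3 -c "
from h import *
show()
plan([.466,.146,.094],2.6,1,.95)"
```

```text
{'t': 16.6, 'ee_pos': [0.468, 0.147, 0.095], 'eef_rot': [-1.573, 0.002, 2.702], 'ft_force': [0.486, -0.514, -0.724], 'ft_torque': [0.021, 0.138, -0.009], 'gripper_width': 0.089, 'joint_pos': [0.127, 0.171, 1.866, 0.001, 1.102, 2.137]}
[[0.02,0.01,0.03,0.03,1.27,-0.02,0.95]]
```

Little drift, so I'll continue turning back: another 2.8 rad or so.

send_rows([
  [0,0,0,0,-0.9,0,0.95],
  [0,0,0,0,-0.9,0,0.95],
  [0,0,0,0,-0.9,0,0.95],
  [0,0,0,0,-0.9,0,0.95],
  [0,0,0,0,-0.9,0,0.95],
  [0,0,0,0,-0.9,0,0.95],
  [0,0,0,0,-0.9,0,0.95],
  [0,0,0,0,-0.9,0,0.95],
  [0,0,0,0,-0.9,0,0.95],
  [0,0,0,0,-0.9,0,0.95],
  [0,0,0,0,-0.9,0,0.95],
  [0,0,0,0,-0.9,0,0.95],
  [0,0,0,0,-0.9,0,0.95],
  [0,0,0,0,-0.9,0,0.95],
  [0,0,0,0,-0.9,0,0.95],
  [0,0,0,0,-0.9,0,0.95],
  [0,0,0,0,-0.9,0,0.95],
  [0,0,0,0,-0.9,0,0.95],
])

```text
t: 18.4
ee_pos: [0.4674, 0.1468, 0.0946]
eef_rot: [-1.569, 0.002, -2.229]
ft_force: [-0.9, -0.0, 0.0]
gripper_width: 0.0893
```

```bash
python3 -c "
from h import *
show()
plan([.466,.146,.094],-.775,18,.95)"
```

```text
{'t': 18.4, 'ee_pos': [0.467, 0.147, 0.095], 'eef_rot': [-1.569, 0.002, -2.229], 'ft_force': [-0.945, -0.04, 0.046], 'ft_torque': [-0.002, 0.132, -0.012], 'gripper_width': 0.089, 'joint_pos': [0.127, 0.171, 1.866, 0.001, 1.102, 0.785]}
[[0,0,-0,-0,-1.01,-0,0.95],[0,0,-0,-0,-1.01,-0,0.95],[0,0,-0,-0,-1.01,-0,0.95],[0,0,-0,-0,-1.01,-0,0.95],[0,0,-0,-0,-1.01,-0,0.95],[0,0,-0,-0,-1.01,-0,0.95],[0,0,-0,-0,-1.01,-0,0.95],[0,0,-0,-0,-1.01,-0,0.95],[0,0,-0,-0,-1.01,-0,0.95],[0,0,-0,-0,-1.01,-0,0.95],[0,0,-0,-0,-1.01,-0,0.95],[0,0,-0,-0,-1.01,-0,0.95],[0,0,-0,-0,-1.01,-0,0.95],[0,0,-0,-0,-1.01,-0,0.95],[0,0,-0,-0,-1.01,-0,0.95],[-0,0,-0,-0,-1.01,-0,0.95],[-0,0,-0,-0,-1.01,-0,0.95],[-0,0,-0,-0,-1.01,-0,0.95]]
```

send_rows([
  [0,0,0,0,-0.98,0,0.95],
  [0,0,0,0,-0.98,0,0.95],
  [0,0,0,0,-0.98,0,0.95],
  [0,0,0,0,-0.98,0,0.95],
  [0,0,0,0,-0.98,0,0.95],
  [0,0,0,0,-0.98,0,0.95],
  [0,0,0,0,-0.98,0,0.95],
  [0,0,0,0,-0.98,0,0.95],
  [0,0,0,0,-0.98,0,0.95],
  [0,0,0,0,-0.98,0,0.95],
  [0,0,0,0,-0.98,0,0.95],
  [0,0,0,0,-0.98,0,0.95],
  [0,0,0,0,-0.98,0,0.95],
  [0,0,0,0,-0.98,0,0.95],
  [0,0,0,0,-0.98,0,0.95],
  [0,0,0,0,-0.98,0,0.95],
  [0,0,0,0,-0.98,0,0.95],
  [0,0,0,0,-0.98,0,0.95],
  [0,0,0,0,-0.6,0,0.95],
])

```text
t: 20.3
ee_pos: [0.4674, 0.1469, 0.0946]
eef_rot: [-1.568, -0.002, -0.706]
ft_force: [-1.3, -0.1, -0.4]
gripper_width: 0.0891
```

```bash
python3 -c "
from h import *
show()
plan([.466,.146,.094],-.775,1,.95)"
```

```text
{'t': 20.3, 'ee_pos': [0.467, 0.147, 0.095], 'eef_rot': [-1.568, -0.002, -0.706], 'ft_force': [-1.327, -0.086, -0.354], 'ft_torque': [-0.024, 0.028, -0.001], 'gripper_width': 0.089, 'joint_pos': [0.127, 0.171, 1.866, 0.0, 1.101, -0.737]}
[[-0.01,0.01,-0.03,-0.03,0.86,0.02,0.95]]
```

send_rows([
  [-0.01,0,-0.02,0,0.8,0,0.3],
  [0,0,0,0,0,0,0],
  [0,0,0,0,0,0,0],
  [0,0,0,0,0,0,0],
  [0,0,0,0,0,0,0],
  [0,0,0,0,0,0,0],
  [0,0,0,0,0,0,0],
  [0,0,0,0,0,0,0],
  [0,0,0,0,0,0,0],
  [0,0,0,0,0,0,0],
  [0,0,0,0,0,0,0],
  [0,0,0,0,0,0,0],
  [0,0,0,0,0,0,0],
])

```text
t: 21.6
ee_pos: [0.4666, 0.1466, 0.0947]
eef_rot: [-1.568, -0.002, -0.768]
ft_force: [-0.1, 0.2, -0.9]
gripper_width: 0.0113
```

```bash
python3 -c "
from h import *
show()"
```

```text
{'t': 21.6, 'ee_pos': [0.467, 0.147, 0.095], 'eef_rot': [-1.568, -0.002, -0.768], 'ft_force': [-0.051, 0.193, -0.881], 'ft_torque': [-0.014, -0.011, 0.016], 'gripper_width': 0.011, 'joint_pos': [0.127, 0.169, 1.869, 0.0, 1.101, -0.676]}
```

send_rows([
  [0,0,0,0,0.7,0,0],
  [0,0,0,0,0.7,0,0],
  [0,0,0,0,0.7,0,0],
  [0,0,0,0,0.7,0,0],
  [0,0,0,0,0.7,0,0],
  [0,0,0,0,0.7,0,0],
  [0,0,0,0,0.7,0,0],
  [0,0,0,0,0.7,0,0],
  [0,0,0,0,0.7,0,0],
  [0,0,0,0,0.7,0,0],
  [0,0,0,0,0.7,0,0],
  [0,0,0,0,0.7,0,0],
  [0,0,0,0,0.7,0,0],
  [0,0,0,0,0.7,0,0],
  [0,0,0,0,0.7,0,0],
  [0,0,0,0,0.7,0,0],
  [0,0,0,0,0.7,0,0],
  [0,0,0,0,0.7,0,0],
  [0,0,0,0,0.7,0,0],
  [0,0,0,0,0.7,0,0],
])

```text
t: 23.6
ee_pos: [0.4669, 0.1467, 0.0946]
eef_rot: [-1.566, 0.001, -1.924]
ft_force: [0.3, 0.1, -0.1]
gripper_width: 0.0111
```

```bash
python3 -c "
from h import *
show()"
```

```text
{'t': 23.6, 'ee_pos': [0.467, 0.147, 0.095], 'eef_rot': [-1.566, 0.001, -1.924], 'ft_force': [0.265, 0.14, -0.121], 'ft_torque': [-0.12, 0.065, 0.126], 'gripper_width': 0.011, 'joint_pos': [0.129, 0.169, 1.869, -0.002, 1.1, 0.483]}
```

Next about 1 rad more, slowing towards the stop, which should be near yaw −3.03.

send_rows([
  [0,0,0,0,0.7,0,0],
  [0,0,0,0,0.7,0,0],
  [0,0,0,0,0.7,0,0],
  [0,0,0,0,0.7,0,0],
  [0,0,0,0,0.7,0,0],
  [0,0,0,0,0.7,0,0],
  [0,0,0,0,0.7,0,0],
  [0,0,0,0,0.7,0,0],
  [0,0,0,0,0.7,0,0],
  [0,0,0,0,0.7,0,0],
  [0,0,0,0,0.7,0,0],
  [0,0,0,0,0.7,0,0],
  [0,0,0,0,0.7,0,0],
  [0,0,0,0,0.5,0,0],
  [0,0,0,0,0.4,0,0],
  [0,0,0,0,0.4,0,0],
])

```text
t: 25.2
ee_pos: [0.467, 0.1465, 0.0947]
eef_rot: [-1.565, 0.004, -2.783]
ft_force: [-0.2, 0.5, -0.5]
gripper_width: 0.0111
```

```bash
python3 -c "
from h import *
show()"
```

```text
{'t': 25.2, 'ee_pos': [0.467, 0.146, 0.095], 'eef_rot': [-1.565, 0.004, -2.783], 'ft_force': [-0.224, 0.529, -0.538], 'ft_torque': [-0.027, 0.134, 0.143], 'gripper_width': 0.011, 'joint_pos': [0.13, 0.169, 1.868, -0.005, 1.099, 1.345]}
```

send_rows([
  [0,0,0,0,0.5,0,0],
  [0,0,0,0,0.5,0,0],
  [0,0,0,0,0.5,0,0],
  [0,0,0,0,0.5,0,0],
  [0,0,0,0,0.5,0,0],
  [0,0,0,0,0.5,0,0],
  [0,0,0,0,0.5,0,0],
])

```text
t: 25.9
ee_pos: [0.467, 0.1464, 0.0946]
eef_rot: [-1.566, 0.005, -3.071]
ft_force: [0.5, 0.2, 0.3]
gripper_width: 0.0113
```

```bash
python3 -c "
from h import *
show()"
```

```text
{'t': 25.9, 'ee_pos': [0.467, 0.146, 0.095], 'eef_rot': [-1.566, 0.005, -3.071], 'ft_force': [0.523, 0.155, 0.328], 'ft_torque': [-0.007, 0.166, 0.164], 'gripper_width': 0.011, 'joint_pos': [0.13, 0.169, 1.868, -0.006, 1.099, 1.633]}
```

send_rows([
  [0,0,0,0,0.4,0,0],
  [0,0,0,0,0.4,0,0],
  [0,0,0,0,0.4,0,0],
])

```text
t: 26.2
ee_pos: [0.4665, 0.1465, 0.0946]
eef_rot: [-1.566, 0.005, 3.114]
ft_force: [-1.6, 0.8, 0.5]
gripper_width: 0.0116
```

```bash
python3 -c "
from h import *
show()"
```

```text
{'t': 26.2, 'ee_pos': [0.466, 0.147, 0.095], 'eef_rot': [-1.566, 0.005, 3.114], 'ft_force': [-1.551, 0.829, 0.492], 'ft_torque': [0.101, 0.485, 0.23], 'gripper_width': 0.012, 'joint_pos': [0.131, 0.169, 1.869, -0.006, 1.1, 1.732]}
```

The torque has risen to 0.23 N m and the fingers are being forced apart, which fits the stop. I'll release, lift and look.

send_rows([
  [0,0,0,0,0,0,0.95],
  [0,0,0,0,0,0,0.95],
  [0,0,0,0,0,0,0.95],
  [0,0,0,0,0,0,0.95],
  [0,0,0,0,0,0,0.95],
  [0,0,0,0,0,0,0.95],
  [0,0,0,0,0,0,0.95],
  [0,-0.3,0,0,0,0,0.95],
  [0,-0.6,0,0,0,0,0.95],
  [0,-0.6,0,0,0,0,0.95],
  [0,-0.6,0,0,0,0,0.95],
  [0,-0.4,0,0,0,0,0.95],
  [0,0,0,0,0,0,0.95],
])

```text
t: 27.5
ee_pos: [0.4645, 0.1468, 0.2225]
eef_rot: [-1.565, 0.0, 3.115]
ft_force: [0.2, 0.3, 0.9]
gripper_width: 0.0889
```

```bash
python3 - <<'E'
from h import *
from workcell import optics
show()
w=optics.grab_frame("wrist");s=optics.grab_frame("side");np.savez("w4.npz",K=w["K"],R=w["R"],t=w["t"])
c=(proj(w,[[.466,.145,.07]])[0]).astype(int);u,v=c-65;print(u,v)
f=lambda im:cv2.resize(im[:,:,::-1],(400,400),interpolation=cv2.INTER_CUBIC)
cv2.imwrite("pics/m4.png",np.hstack([f(w["pixels"][v:v+130,u:u+130]),f(s["pixels"][205:305,215:315])]))
E
```

```text
{'t': 27.5, 'ee_pos': [0.465, 0.147, 0.222], 'eef_rot': [-1.565, 0.0, 3.115], 'ft_force': [0.189, 0.265, 0.868], 'ft_torque': [-0.015, 0.089, 0.032], 'gripper_width': 0.089, 'joint_pos': [0.132, 0.016, 1.746, -0.006, 1.38, 1.73]}
190 114
```

View pics/m4.png

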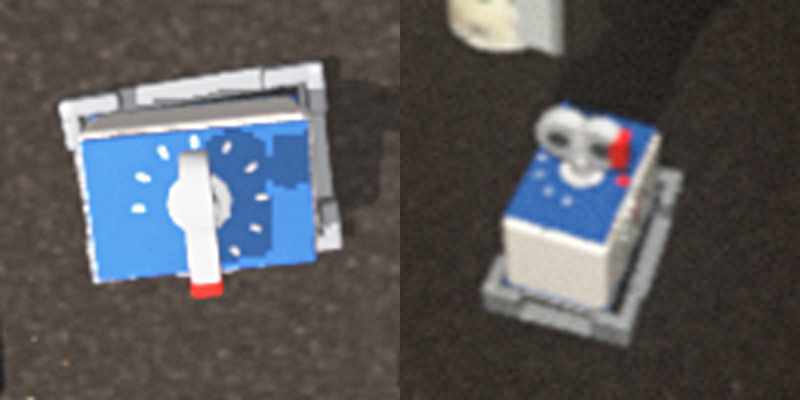

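The wrist view shows the red end at (206,290), over the front-edge mark, and the side view shows it above the mark at (623,181). I'll check the numbers for the timer pose and the key angle.

```bash
python3 - <<'E'
from h import *
w=np.load("w4.npz");k=400/130; off=np.array([190,114]); ro=lambda X:(proj(w,X)-off)*k
u=np.array([(80,138),(310,122),(316,263),(95,283)])
L=[(.03,.045,0),(.03,-.045,0),(-.03,-.045,0),(-.03,.045,0)]
r=least_squares(lambda q:(ro(pts([q[0],q[1],.07,q[2]],L))-u).ravel(),[.466,.145,.11]);print("timer",np.round(r.x,4),np.round(r.fun,1))
H=[(.042,.057,0),(.042,-.057,0),(-.042,-.057,0)]
uh=np.array([(60,103),(322,63),(340,247)])
h=least_squares(lambda q:(ro(pts([q[0],q[1],.018,q[2]],H))-uh).ravel(),[.466,.145,.11]);print("holder",np.round(h.x,4),np.round(h.fun,1))
print("rel",Rz(-h.x[2])[:2,:2]@(r.x-h.x)[:2],r.x[2]-h.x[2])
x,y,a=r.x
for th in (4.3,4.5,4.71): print(th,ro(pts([x,y,.105,a+np.pi/2-th],[(.025,0,0),(-.025,0,0)])).round().tolist(),"seen (206,293),(192,153)")
E
```

```text
timer [0.4651 0.1453 0.0512] [-6.7 -3.   5.  -5.9  5.5  6.7 -3.7  4. ]
holder [0.4641 0.1436 0.1219] [-2.5 -1.1  0.1 -1.1  2.6  2.6]
rel [0.00113109 0.00152926] -0.07067353891306803
4.3 [[234.0, 289.0], [165.0, 165.0]] seen (206,293),(192,153)
4.5 [[221.0, 294.0], [179.0, 159.0]] seen (206,293),(192,153)
4.71 [[206.0, 297.0], [195.0, 156.0]] seen (206,293),(192,153)
```

```bash
python3 -c "
from workcell import bot
print(bot.hand_in())"
```

```text
the job is handed in; nothing more can be done
None
```

The timer is standing in its holder, fully wound, and I handed the job in at about 27.6 s of the 72 s allowed. No verdict came back.

I gripped the timer across its 60 mm, set it between the guides, and wound the key with two grips of about 2.0 and 2.4 rad. I stopped when the torque rose to 0.23 N m and the fingers began to be forced apart.

**Last checks**, from the final wrist picture; side view used by eye only:
- **Timer position:** its centre is about 1 mm (x) and 1.5 mm (y) from the holder's centre, turned about 0.07 rad from square. It looks flat in the side view.
- **Key:** the red wing is at the red mark, and the picture fits an angle of 4.71 rad.
- **Robot:** the gripper is open and raised to about 0.22 m, touching nothing.
- **Tin, garlic and mug:** the arm met no unexpected force near any of them, but I did not measure their positions again at the end.

**Disagreements:**
- The wrist-camera fits of the timer's top were off by about 2 px (roughly 2–3 mm), because the top looked a little smaller than the model.
- The first two-view height estimates came out low: 62 mm against 66 for the timer and 11 mm against 18 for the holder guides. The floor contact was at the expected height.

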